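Seat the tall objective can in the spring-backed V-guide under the reader head

ROBOT

A 6-joint arm with a two-finger parallel gripper is mounted at the origin on a cart in front of the work surface, level with it; the furniture and walls round the work are solid. World frame = base frame: x ahead of the robot, y to its left, z up, the work surface at z = 0. Lengths are in m, angles in rad, forces in N, time in s.
With the tool pointing down it reaches from about 0.35 to 0.975 m from the base axis. Payload 7.1 kg.
Tool frame: the origin (TCP) lies midway between the tips of the shut fingers; the grasp point (between the pads) lies 19 mm behind it; z points along the fingers, y is the line along which they close (so a half turn about z gives the same grasp; the last joint's range is limited). The gripper opens to 88 mm and grips with 3 to 60 N. Pads are 20 mm wide; open, the fingers measure 115 mm over their backs; the gripper's body (75 mm by 178 mm) begins 61 mm behind the grasp point.
Start: joints at [1.134, 0.423, 1.63, -0, 1.089, -0.019], TCP at [0.254, 0.571, 0.223] pointing down, gripper open.
Joint ranges: [-3, 3], [-0.9, 2.11], [0.09, 2.58], [-1.31, 4.45], [0.11, 2.69], [-2.54, 2.54]. Speed limits (rad/s): [2.39, 2.39, 3.01, 3.14, 3.14, 3.14].

INTERFACE

Orientations are given as [roll, pitch, yaw] about the fixed x, y, z axes, in that order (R = Rz(yaw) Ry(pitch) Rx(roll)).
In Python, from rig import read_state, grab_frame, sign_off, find_in, place_of gives the robot as it stands.
- The arm moves only by the tool drive_tool, never from a script. Its argument "moves" is a list of rows, each an object with "xyz": the shift along the tool's x, y, z scaled (see below), a list of three; "rot": the turn, a rotation vector about the tool's x, y, z scaled (see below), a list of three; "claw": the opening, from -1 (shut) to 1 (fully open). In form: [{"xyz": [tx, ty, tz], "rot": [wx, wy, wz], "claw": claw}, ...]. A call has 1 to 8 rows; each row shifts and turns the commanded pose from where the row before left it, along the tool's axes as they then stand; what a row does not reach is not made up. The controller multiplies each number of a shift by 800 mm and each number of a turn by pi/2 rad. A row lasts 1/8 s, in which the tool goes at most 62.5 mm and 10.7 degrees, less where a joint would pass 70% of its speed; a pose out of reach is approached as far as the arm can. A call with a number of a shift or a turn outside -1 to 1 is refused whole. A call with a gripper value outside its range is refused whole. The fingers move at their own pace and stop on an object; "newtons" is the grip in N (left out, the last holds). Time passes only in rows, so rows that do not move let the fingers close. It gives the time, the measured TCP pose, the force, the opening and the grip force at its end, in the units of the state.
- read_state(): the state, without advancing time (a new reading comes with each control period).
- grab_frame(name): name is "side" or "top" or "wrist"; returns a dict with "image" (420x560x3 uint8, blue, green, red), "fov_y" (degrees; the focal length in pixels is half the picture's height over the tangent of half this angle, whatever the lens; pixels are square), "cx", "cy" (the principal point, pixels), "dist_coeffs" ([k1, k2, p1, p2, k3] as OpenCV has them; the pictures are not rectified), "eye" and "orientation" of the camera in the world; the wrist camera has in their place "mount" (4x4, takes a point from camera to tool coordinates, whose origin is the TCP and whose axes are the flange's). Camera axes: x right, y up, looking along -z (the intrinsics and any distortion apply to the point x, -y, -z); pixel columns grow to the right and rows downward; lengths in m; the calibration is good to about 2 mm. A picture is of the moment at which its call begins: read the wrist's pose just before it. There is no depth.
- sign_off(): hands the job in; it is judged then, once.
Trained networks look in the newest picture that a camera, given by its name, has taken for a name from the list of things; names that differ only in an ending like _2 or _b are one class to them, and where a whole thing is asked for, a point or a joint stands for the part that bears it (a point fixed in the world has none). Each returns a list of dicts, best first, with "confidence" (0 to 1); they miss things now and then, are a little off and sometimes report something else, mostly with a low value. They report only what shows in the picture. A call takes as long as a camera call. They do not tell look-alikes from the thing itself.
- find_in(target, camera): "extent" ([left, top, right, bottom] in pixels, round what is visible of it).
- place_of(target, camera): "xy" ([column, row] in pixels: a listed point, or the origin of a listed thing).
The state is a dict: "t": time; "joint_pos": joint angles; "dq": joint speeds; "effort": joint torques, N m; "tool_pos": TCP position; "tool_rot": TCP orientation; "force": force on the tool from outside, world axes, zero at the start; "torque": the same for the moment, N m; "width": finger opening in m; "finger_force": force on a finger pad.
Only numpy, scipy, OpenCV 4.12 (cv2) and the standard library are available. Lean on these libraries where they do the work, as an engineer would, in place of code of your own. Each camera call takes 0.05 s, during which the arm holds its last target. There are 200 camera calls.

TASK

Of the three black objective cans, load the tallest into the reading station: stand it on the plate in front of the V-shaped guide and slide it, upright, in under the overhanging reader head until it centres itself against both sides of the V, tips the little part-present lever back and makes the spring-backed guide give a few millimetres. Do not press so hard that the guide runs onto its back stop; then let go gently so that the can stays home in the V with the guide back at rest, and leave the other two cans where they stand.

Things in the scene. Friction and masses are not known exactly. Their poses are not given: they have to be found in the camera images.
- can_tall: Black ribbed can for an objective, upright: 36 mm across from the foot to 34 mm up, 38.5 mm above, 74 mm tall, about 70 g. Origin: centre of the underside, z up. The one to load; mass varies 0.7 to 1.4 times. Between the cans and the station stands a fixed joystick unit of the room (world x 0.49 to 0.56, y 0.0 to 0.16 m), about 0.2 m tall: carry the can over it with the fingertips above z 0.28 m.
- can_middle: Black ribbed can for an objective, upright: 36 mm across from the foot to 34 mm up, 38.5 mm above, 61 mm tall, about 50 g. Origin: centre of the underside, z up. Bystander.
- can_short: Black ribbed can for an objective, upright: 36 mm across from the foot to 34 mm up, 38.5 mm above, 54 mm tall, about 50 g. Origin: centre of the underside, z up. Bystander.
- station: Fixed reading station on an aluminium plate 250 (x) x 150 (y) x 8 mm. Origin: centre of the plate's underside; x runs from the open loading end near the robot to the column, y left. The V nest is adjustable and its place not reported: a seated can's centre lies at x +5 to +19, y -6 to +6 mm, axes parallel to the station's, so see or feel it. Column and arm: x 62 to 120 mm, up to z 213 mm.
- head (a point): Middle of the reader head's near lower edge (station x -18, y 0, z 105 mm). Head: grey box from here 80 mm to +x, y +-36 mm, up to z 181 mm with its cap; a thin lens ring reaches down to z 102. It overhangs the near side of a seated can by 5 to 19 mm: a vertical gripper cannot follow the can home; closed fingers leaning 35 to 45 degrees, tips ahead, can push it.
- load (a point): Centre of the loading area on the plate's top (station x -80, y 0, z 8 mm): a can stood here is clear of the head for a vertical gripper and before the mouth of the V. Push it from here along station +x, level with the V's walls (below z 40 mm).
- v_guide (a joint): Travel (m) of the steel V-guide on its spring, to station +x: 0 at rest, back stop 0.010. Two polished walls 7 mm thick, tops at z 40 mm, each at 35 degrees to x; mouth 100 mm wide, 40 mm before a seated can's centre. It gives at 3 N plus 1 N per mm, plus 1.2 N per 10 mm/s; returns by itself. Home means 1.5 to 9 mm, about 5 to 11 N.
- flag (a joint): Angle (rad) of the part-present lever, small, black-tipped, in the gap at the apex of the V, riding on the guide: 0 when free, about 0.25 with a can fully home against both walls; over 0.15 counts as home. Its spring is too weak to move a can. If the guide gives but the lever does not tip, the can is wedged off centre: back off and push again behind its middle.
Mind the look-alikes: they are no part of the job. Leave any green or pink look-alike of the can_tall alone.

How it is judged:
By the outcome, as a careful person would: the job done as asked, in the order asked, and still so for the second after the job is handed in, with the robot touching nothing.
It also fails if it takes over 70 s, if anything falls off the work surface, if the arm or the gripper's body presses on something with over 40 N, if the wrist force passes 120 N, or if a joint passes its speed limit or range.

## Working session

There is one attempt and no reset: what is moved stays moved. The work goes in short steps, Python scripts to look and compute and a tool call to move; the robot and the scene stay as the last step left them, time stands still between calls to the robot, and variables do not carry over. Pictures are saved under pics/ and viewed, at most 10 in all, crops included, and the job is handed in when it is done.

Besides the shell and the picture viewer there is one more tool, called after "Emit:" as name(argument=value, ...) on one line, values as JSON. drive_tool: Moves the arm, as the interface text tells. Its arguments: {"type":"object","properties":{"moves":{"type":"array","items":{"type":"object","properties":{"xyz":{"type":"array","items":{"type":"number","minimum":-1,"maximum":1}},"rot":{"type":"array","items":{"type":"number","minimum":-1,"maximum":1}},"claw":{"type":"number"}}}},"newtons":{"type":"number"}},"required":["moves"]}

```bash
mkdir -p pics; ls; cat > h.py <<'E'
import numpy as np, cv2
from scipy.spatial.transform import Rotation as R
from rig import *
def cam(f, st=None):
    """returns K,dist,Rwc(opencv cam->world),eye"""
    h=f["image"].shape[0]; fl=h/2/np.tan(np.radians(f["fov_y"])/2)
    K=np.array([[fl,0,f["cx"]],[0,fl,f["cy"]],[0,0,1]]); d=np.array(f["dist_coeffs"],float)
    F=np.diag([1,-1,-1.])
    if "mount" in f:
        M=np.array(f["mount"]); Rt=R.from_euler('xyz',st["tool_rot"]).as_matrix()
        return K,d,Rt@M[:3,:3]@F, Rt@M[:3,3]+np.array(st["tool_pos"])
    o=np.array(f["orientation"]); Rm=o if o.shape==(3,3) else R.from_euler('xyz',o).as_matrix()
    return K,d,Rm@F,np.array(f["eye"])
def ray(c,px):
    K,d,Rw,e=c; p=cv2.undistortPoints(np.array([[px]],float),K,d)[0,0]
    v=Rw@np.array([p[0],p[1],1]); return e,v/np.linalg.norm(v)
def at_z(c,px,z):
    e,v=ray(c,px); return e+v*(z-e[2])/v[2]
def tri(*rs):
    A=np.zeros((3,3));b=np.zeros(3)
    for e,v in rs:
        P=np.eye(3)-np.outer(v,v);A+=P;b+=P@e
    x=np.linalg.solve(A,b); return x,[np.linalg.norm((np.eye(3)-np.outer(v,v))@(x-e)) for e,v in rs]
def proj(c,X):
    K,d,Rw,e=c; Xc=Rw.T@(np.array(X)-e); return cv2.projectPoints(Xc.reshape(1,1,3),np.zeros(3),np.zeros(3),K,d)[0][0,0]
E
python3 - <<'E'
from h import *
np.set_printoptions(precision=3,suppress=True)
st=read_state();print(st)
for n in("side","top","wrist"):
    f=grab_frame(n);cv2.imwrite(f"pics/{n}0.png",f["image"])
    print(n,{k:v for k,v in f.items() if k!="image"})
    for t in("can_tall","can_middle","can_short","station","v_guide"):
        print(t,[(np.round(o["extent"]),round(o["confidence"],2)) for o in find_in(t,n)][:4],[(np.round(o["xy"],1),round(o["confidence"],2)) for o in place_of(t,n)][:4] if t!="v_guide" else "")
    for t in("head","load"): print(t,[(np.round(o["xy"],1),round(o["confidence"],2)) for o in place_of(t,n)][:4])
E
```

```text
pics
{'t': 0.0, 'joint_pos': array([ 1.134,  0.424,  1.631,  0.   ,  1.089, -0.019]), 'dq': array([ 0.001, -0.   , -0.   ,  0.001, -0.002, -0.   ]), 'effort': array([ -0.004, -54.463, -27.366,   0.064,   0.023,  -0.   ]), 'tool_pos': array([0.253, 0.571, 0.222]), 'tool_rot': array([-3.14 , -0.   ,  2.724]), 'force': array([ 0.479, -0.078, -0.312]), 'torque': array([-0.026,  0.024, -0.002]), 'finger_force': 0.0, 'width': 0.08758549130326493}
side {'fov_y': 51.37031933610848, 'cx': 283.5287052868661, 'cy': 207.55293269387136, 'dist_coeffs': array([0.02, 0.  , 0.  , 0.  , 0.  ]), 'eye': array([0.547, 0.637, 0.753]), 'orientation': array([ 0.726, -0.005, -3.073])}
can_tall [(array([237., 182., 253., 212.]), 0.98), (array([255., 311., 277., 344.]), 0.83), (array([304., 304., 332., 338.]), 0.83), (array([254., 205., 272., 239.]), 0.73)] [(array([314.8, 332.1]), 0.86), (array([247.2, 206.9]), 0.74), (array([267.9, 336. ]), 0.71), (array([230., 306.]), 0.66)]
can_middle [(array([264., 274., 284., 308.]), 0.55)] [(array([271.9, 297.3]), 0.88)]
can_short [(array([238., 240., 254., 267.]), 0.65
[... 922 characters left out ...]

can_short [(array([234., 184., 250., 203.]), 0.58)] [(array([241.5, 194.2]), 0.53)]
station [(array([346., 128., 418., 267.]), 0.93)] [(array([380.2, 210.9]), 0.83)]
v_guide [(array([361., 189., 411., 223.]), 0.6)] 
head [(array([389.7, 212. ]), 0.8)]
load [(array([381.3, 246.9]), 0.89)]
wrist {'fov_y': 66.46192142991615, 'cx': 280.39393224453255, 'cy': 209.15102747834493, 'dist_coeffs': array([0.007, 0.   , 0.   , 0.   , 0.   ]), 'mount': array([[-0.   ,  0.967,  0.256,  0.069],
       [ 1.   , -0.   ,  0.001, -0.   ],
       [ 0.001,  0.256, -0.967, -0.162],
       [ 0.   ,  0.   ,  0.   ,  1.   ]])}
can_tall [] []
can_middle [] []
can_short [] []
station [] []
v_guide [] 
head []
load []
```

```bash
python3 - <<'E'
import cv2,numpy as np
s=cv2.imread("pics/side0.png")[60:360,180:380];t=cv2.imread("pics/top0.png")[110:290,140:440]
a=cv2.resize(s,None,fx=2,fy=2,interpolation=2);b=cv2.resize(t,None,fx=2.6,fy=2.6,interpolation=2)
cv2.imwrite("pics/a.png",a);cv2.imwrite("pics/b.png",b)
E
```

```text
(no output)
```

View pics/a.png

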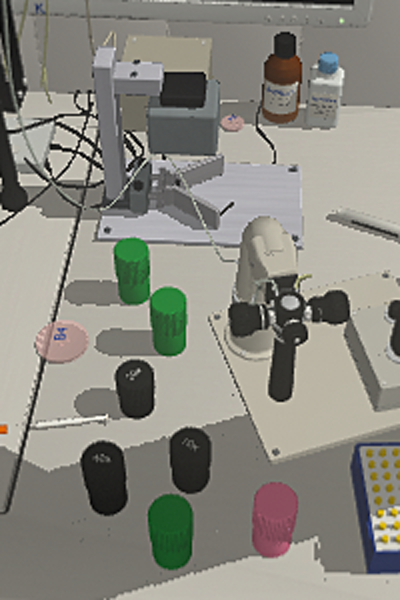

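View pics/b.png

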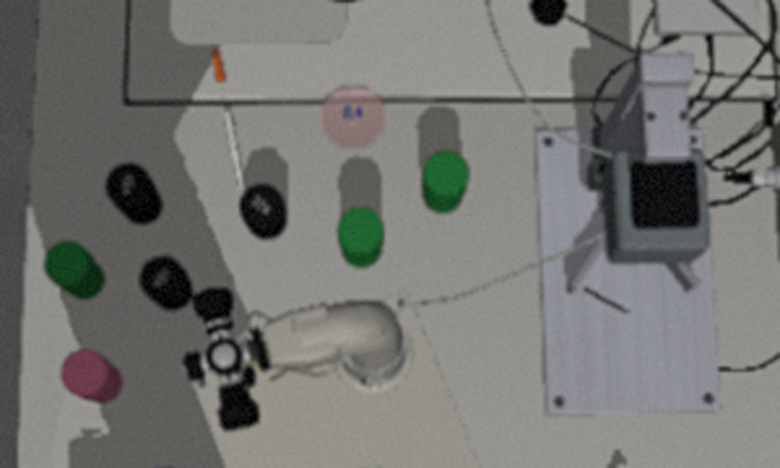

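Side view: three black cans, at side pixels (247,254), (232,298) and (275,290). The top view has them at (241,191), (191,184) and (203,218). The look-alikes are three green cans, side (246,195), (264,221), (265,325), and a pink one at (317,319). The "40x" can at side (232,298) looks tallest. I'll measure all three.

```bash
cat > m.py <<'E'
from h import *
np.set_printoptions(precision=4,suppress=True)
C={};
for n in("side","top"):
    f=grab_frame(n);C[n]=(cam(f),f["image"])
# black masks -> blobs near seeds
seeds={"A":((247,254),(241,191)),"B":((232,298),(191,184)),"C":((275,290),(203,218))}
for k,(s,t) in seeds.items():
    M={}
    for n,p in(("side",s),("top",t)):
        im=C[n][1]; m=(im.max(2)<50).astype(np.uint8)
        num,l,stt,ce=cv2.connectedComponentsWithStats(m); i=l[p[1],p[0]]; M[n]=(l==i)&(i>0); print(k,n,stt[i],end=' ')
    # fit x,y,h by silhouette IoU
    def model(n,x,y,h):
        pts=[]
        for r,z0,z1 in((.018,0,.034),(.01925,.034,h)):
            pp=[proj(C[n][0],(x+r*np.cos(a),y+r*np.sin(a),z)) for z in(z0,z1) for a in np.linspace(0,6.28,24)]
            pts.append(cv2.convexHull(np.array(pp,np.float32)))
        im=np.zeros((420*4,560*4),np.uint8)
        for q in pts: cv2.fillPoly(im,[np.int32(np.round((q+.5)*4))],1)
        return cv2.resize(im*255,(560,420),interpolation=cv2.INTER_AREA)/255
    from scipy.optimize import minimize
    def cost(v): return sum(np.abs(model(n,*v)-M[n]).sum() for n in M)
    x0=at_z(C["side"][0],s,.035)[:2]
    r=minimize(cost,[*x0,.062],method="Nelder-Mead",options=dict(initial_simplex=[[*x0,.062],[x0[0]+.008,x0[1],.062],[x0[0],x0[1]+.008,.062],[*x0,.075]],maxfev=150))
    print(k,r.x,r.fun,[M[n].sum() for n in M])
for t in("load","head","station"):
    rs=[]
    for n in C:
        o=place_of(t,n); rs.append(ray(C[n][0],o[0]["xy"]))
    print(t,tri(*rs), [at_z(C[n][0],place_of(t,n)[0]["xy"],{"load":.008,"head":.105,"station":0}[t]) for n in C])
E
python3 m.py
```

```text
A side [     0      0    560    420 198842] A top [     0      0    560    420 198767] A [ 1.1292 -1.183  -0.0015] 0.0 [np.int64(0), np.int64(0)]
B side [221 281  23  37 636] B top [181 173  21  23 341] B [0.6668 0.2348 0.0703] 115.25490196078431 [np.int64(636), np.int64(341)]
C side [265 274  20  33 536] C top [194 209  36  25 457] C [0.591  0.2067 0.0572] 251.88235294117644 [np.int64(536), np.int64(457)]
load (array([ 0.5268, -0.1938, -0.0031]), [np.float64(0.0016118998560096709), np.float64(0.0016118998560096047)]) [array([ 0.5286, -0.1822,  0.008 ]), array([ 0.5238, -0.1913,  0.008 ])]
head (array([ 0.586 , -0.1905,  0.0983]), [np.float64(0.001680415312182602), np.float64(0.001680415312182714)]) [array([ 0.5873, -0.1828,  0.105 ]), array([ 0.583 , -0.1888,  0.105 ])]
station (array([ 0.6106, -0.1857,  0.0012]), [np.float64(0.009079941503853255), np.float64(0.009079941503852924)]) [array([ 0.6018, -0.1833, -0.    ]), array([ 0.6201, -0.1876,  0.    ])]
```

Emit:
drive_tool(moves=[{"xyz": [-0.0624, -0.0228, 0], "rot": [0, 0, 0], "claw": 1}, {"xyz": [-0.0624, -0.0228, 0], "rot": [0, 0, 0], "claw": 1}, {"xyz": [-0.0624, -0.0228, 0], "rot": [0, 0, 0], "claw": 1}, {"xyz": [-0.0624, -0.0228, 0], "rot": [0, 0, 0], "claw": 1}, {"xyz": [-0.0624, -0.0228, 0], "rot": [0, 0, 0], "claw": 1}, {"xyz": [-0.0624, -0.0228, 0], "rot": [0, 0, 0], "claw": 1}, {"xyz": [-0.0624, -0.0228, 0], "rot": [0, 0, 0], "claw": 1}, {"xyz": [-0.0624, -0.0228, 0], "rot": [0, 0, 0], "claw": 1}])

```text
t: 3.5
tool_pos: [0.5606, 0.2745, 0.2228]
tool_rot: [3.141, 0.0, 2.724]
force: [0.8, 0.4, 0.5]
width: 0.0879
finger_force: 0.0
```

Emit:
drive_tool(moves=[{"xyz": [-0.0624, -0.0228, 0], "rot": [0, 0, 0.115], "claw": 1}, {"xyz": [-0.0624, -0.0228, 0], "rot": [0, 0, 0.115], "claw": 1}, {"xyz": [0, 0, 0], "rot": [0, 0, 0.115], "claw": 1}, {"xyz": [0, 0, 0], "rot": [0, 0, 0.115], "claw": 1}, {"xyz": [0, 0, 0], "rot": [0, 0, 0.115], "claw": 1}, {"xyz": [0, 0, 0], "rot": [0, 0, 0.115], "claw": 1}, {"xyz": [0, 0, 0], "rot": [0, 0, 0.115], "claw": 1}, {"xyz": [0, 0, 0], "rot": [0, 0, 0.115], "claw": 1}])

```text
t: 4.5
tool_pos: [0.6285, 0.1957, 0.2226]
tool_rot: [-3.142, 0.0, 1.273]
force: [-0.2, -0.5, -0.6]
width: 0.0876
finger_force: 0.0
```

Emit:
drive_tool(moves=[{"xyz": [0, 0, 0], "rot": [0, 0, 0.115], "claw": 1}, {"xyz": [0, 0, 0], "rot": [0, 0, 0.115], "claw": 1}, {"xyz": [0, 0, 0], "rot": [0, 0, 0.115], "claw": 1}, {"xyz": [0, 0, 0], "rot": [0, 0, 0.115], "claw": 1}, {"xyz": [0, 0, 0], "rot": [0, 0, 0.115], "claw": 1}, {"xyz": [0, 0, 0], "rot": [0, 0, 0.115], "claw": 1}, {"xyz": [0, 0, 0], "rot": [0, 0, 0.115], "claw": 1}])

```text
t: 5.38
tool_pos: [0.6286, 0.1957, 0.2226]
tool_rot: [3.142, 0.0, 0.008]
force: [0.5, 0.1, 1.0]
width: 0.0875
finger_force: 0.0
```

```bash
cat > look.py <<'E'
from h import *
import sys
np.set_printoptions(precision=4,suppress=True)
st=read_state(); print(st["t"],st["tool_pos"],st["tool_rot"],st["joint_pos"])
f=grab_frame("wrist");cv2.imwrite(f"pics/{sys.argv[1]}.png",f["image"]); c=cam(f,st)
import pickle;pickle.dump((c,st["tool_pos"]),open(f"{sys.argv[1]}.pkl","wb"))
for t in sys.argv[2:]:
    print(t,[(np.round(o["extent"]),round(o["confidence"],2)) for o in find_in(t,"wrist")])
    for o in place_of(t,"wrist"):
        print("  ",np.round(o["xy"],1),round(o["confidence"],2),"z0:",at_z(c,o["xy"],0)[:2],"z8:",at_z(c,o["xy"],.008)[:2])
E
python3 look.py w1 can_tall can_middle can_short
```

```text
5.375 [0.6286 0.1957 0.2226] [3.1416 0.0001 0.0082] [ 0.2838  0.472   1.5513 -0.      1.1185  1.8464]
can_tall [(array([174., 190., 224., 241.]), 0.93), (array([456., 133., 536., 175.]), 0.86), (array([200., 263., 239., 304.]), 0.83), (array([392., 172., 450., 216.]), 0.72), (array([225., 138., 266., 180.]), 0.7)]
   [248.5 149.7] 0.82 z0: [0.6693 0.2326] z8: [0.6699 0.2318]
   [470.9 149.3] 0.8 z0: [ 0.6717 -0.0299] z8: [ 0.6722 -0.0252]
   [210.  205.1] 0.79 z0: [0.6013 0.2814] z8: [0.6034 0.2796]
can_middle [(array([251., 200., 288., 243.]), 0.59)]
   [271.9 213.2] 0.69 z0: [0.5915 0.2049] z8: [0.5938 0.2047]
can_short [(array([254., 201., 289., 244.]), 0.29)]
   [342.1 163.1] 0.9 z0: [0.6544 0.1211] z8: [0.6553 0.1226]
```

View pics/w1.png

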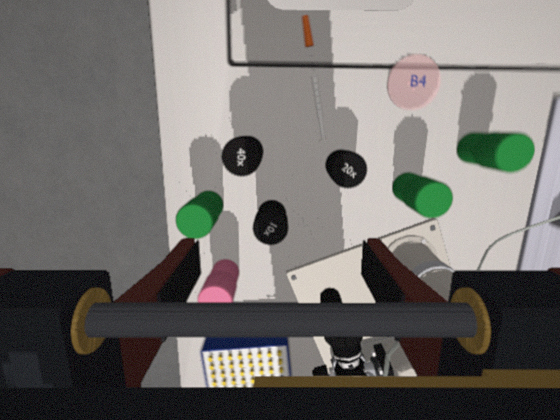

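The wrist view shows three black cans: 40x at (243,155), 10x at (270,222) and 20x at (347,168). Four coloured look-alikes are also visible. I'll fit the heights of all three black cans and make the close crop.

```bash
cat > fit.py <<'E'
from h import *
import pickle,sys
from scipy.optimize import minimize
np.set_printoptions(precision=4,suppress=True)
V={}
for n in("side","top"): V[n]=(cam(grab_frame(n)),cv2.imread(f"pics/{n}0.png"))
V["w"]=(pickle.load(open("w1.pkl","rb"))[0],cv2.imread("pics/w1.png"))
def model(n,x,y,h):
    im=np.zeros((1680,2240),np.uint8)
    for r,z0,z1 in((.018,0,.034),(.01925,.034,h)):
        pp=[proj(V[n][0],(x+r*np.cos(a),y+r*np.sin(a),z)) for z in(z0,z1) for a in np.linspace(0,6.28,24)]
        cv2.fillPoly(im,[np.int32(np.round((cv2.convexHull(np.array(pp,np.float32))+.5)*4))],1)
    return cv2.resize(im*255,(560,420),interpolation=cv2.INTER_AREA)/255
for k,x0 in dict(A=(.6545,.121),B=(.669,.2325),C=(.5915,.205)).items():
  for n in ("side","w"):
    roi=cv2.dilate((model(n,*x0,.075)>0).astype(np.uint8),np.ones((9,9)))>0
    im=V[n][1]; th=cv2.threshold(im.max(2)[roi].reshape(-1,1),0,255,cv2.THRESH_OTSU)[0]; th=min(th,75)
    M=(im.max(2)<=th).astype(np.uint8)
    M=cv2.morphologyEx(M,cv2.MORPH_CLOSE,np.ones((7,7)))*roi
    cost=lambda v:np.abs(model(n,*v)-M)[roi].sum()
    r=minimize(cost,[*x0,.064],method="Nelder-Mead",options=dict(initial_simplex=[[*x0,.064],[x0[0]+.006,x0[1],.064],[x0[0],x0[1]+.006,.064],[*x0,.074]],maxfev=120))
    print(k,n,th,r.x,r.fun,M.sum())
c=V["w"][1][110:260,180:400];cv2.imwrite("pics/crop1.png",cv2.resize(c,None,fx=3.5,fy=3.5,interpolation=2))
E
python3 fit.py
```

```text
A side 75 [0.6533 0.1244 0.0494] 22.341176470588234 484
A w 75 [0.6529 0.1234 0.0431] 34.807843137254906 1185
B side 75 [0.667  0.2347 0.07  ] 24.254901960784316 691
B w 75 [0.6679 0.2343 0.0614] 38.113725490196074 1271
C side 75 [0.5903 0.2067 0.0573] 25.04705882352941 591
C w 75 [0.5907 0.2054 0.0526] 39.92549019607843 1214
```

View pics/crop1.png

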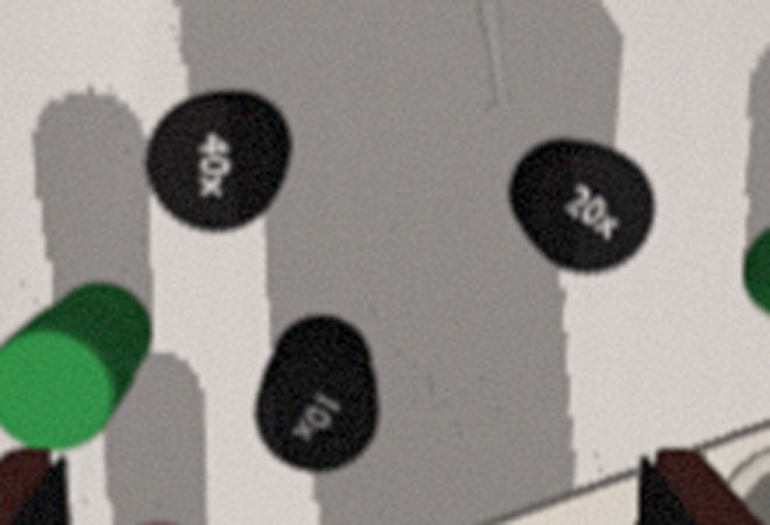

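Chosen: the 40x can at wrist (243,155). Its fitted height is 70 mm against 57 and 49 mm for the others, so all three read the same 4 mm low and this one is clearly tallest. It is at (0.668, 0.2345).

Emit:
drive_tool(moves=[{"xyz": [0.049, -0.0485, 0], "rot": [0, 0, 0.005], "claw": 1}, {"xyz": [0, 0, 0.05], "rot": [0, 0, 0], "claw": 1}, {"xyz": [0, 0, 0.05], "rot": [0, 0, 0], "claw": 1}, {"xyz": [0, 0, 0.05], "rot": [0, 0, 0], "claw": 1}, {"xyz": [0, 0, 0.05], "rot": [0, 0, 0], "claw": 1}, {"xyz": [0, 0, 0.037], "rot": [0, 0, 0], "claw": 1}, {"xyz": [0, 0, 0], "rot": [0, 0, 0], "claw": 1}])

```text
t: 6.7
tool_pos: [0.6652, 0.2344, 0.0304]
tool_rot: [3.14, 0.005, 0.007]
force: [-0.1, 0.4, -0.1]
width: 0.0875
finger_force: 0.0
```

Emit:
drive_tool(moves=[{"xyz": [0, 0, 0], "rot": [0, 0, 0], "claw": 0}, {"xyz": [0, 0, 0], "rot": [0, 0, 0], "claw": -0.5}, {"xyz": [0, 0, 0], "rot": [0, 0, 0], "claw": -0.5}, {"xyz": [0, 0, 0], "rot": [0, 0, 0], "claw": -0.5}], newtons=15)

```text
t: 7.2
tool_pos: [0.6675, 0.2352, 0.0338]
tool_rot: [-3.141, -0.001, 0.006]
force: [-0.3, -0.2, 0.4]
width: 0.0515
finger_force: 0.0
```

Emit:
drive_tool(moves=[{"xyz": [0, 0, 0], "rot": [0, 0, 0], "claw": -0.5}, {"xyz": [0, 0, 0], "rot": [0, 0, 0], "claw": -0.5}, {"xyz": [0, 0, 0], "rot": [0, 0, 0], "claw": -0.5}, {"xyz": [0, 0, 0], "rot": [0, 0, 0], "claw": -0.5}])

```text
t: 7.7
tool_pos: [0.6673, 0.2351, 0.0332]
tool_rot: [-3.142, -0.0, 0.006]
force: [0.1, -0.4, 2.1]
width: 0.0383
finger_force: 15.0
```

Emit:
drive_tool(moves=[{"xyz": [0, 0, -0.02], "rot": [0, 0, 0], "claw": -0.5}, {"xyz": [0, 0, -0.06], "rot": [0, 0, 0], "claw": -0.5}, {"xyz": [0, 0, -0.06], "rot": [0, 0, 0], "claw": -0.5}, {"xyz": [0, 0, -0.06], "rot": [0, 0, 0], "claw": -0.5}, {"xyz": [0, 0, -0.06], "rot": [0, 0, 0], "claw": -0.5}, {"xyz": [0, 0, -0.06], "rot": [0, 0, 0], "claw": -0.5}, {"xyz": [0, 0, -0.005], "rot": [0, 0, 0], "claw": -0.5}, {"xyz": [0, 0, 0], "rot": [0, 0, 0], "claw": -0.5}])

```text
t: 8.7
tool_pos: [0.6668, 0.2349, 0.2932]
tool_rot: [3.142, -0.0, 0.006]
force: [1.1, -0.4, -1.2]
width: 0.0386
finger_force: 15.0
```

Emit:
drive_tool(moves=[{"xyz": [-0.01, 0.035, 0], "rot": [0, 0, 0], "claw": -0.5}, {"xyz": [-0.02, 0.065, 0], "rot": [0, 0, 0], "claw": -0.5}, {"xyz": [-0.02, 0.07, 0], "rot": [0, 0, 0], "claw": -0.5}, {"xyz": [-0.02, 0.07, 0], "rot": [0, 0, 0], "claw": -0.5}, {"xyz": [-0.02, 0.07, 0], "rot": [0, 0, 0], "claw": -0.5}, {"xyz": [-0.02, 0.07, 0], "rot": [0, 0, 0], "claw": -0.5}, {"xyz": [-0.02, 0.065, 0], "rot": [0, 0, 0], "claw": -0.5}, {"xyz": [-0.015, 0.035, 0], "rot": [0, 0, 0], "claw": -0.5}])

```text
t: 9.7
tool_pos: [0.5515, -0.1517, 0.2909]
tool_rot: [-3.141, 0.004, 0.004]
force: [0.5, 0.5, 0.3]
width: 0.0383
finger_force: 15.0
```

Emit:
drive_tool(moves=[{"xyz": [0, 0, 0], "rot": [0, 0, 0], "claw": -0.5}])

```text
t: 9.82
tool_pos: [0.5518, -0.1511, 0.2911]
tool_rot: [-3.141, 0.004, 0.003]
force: [-0.9, -0.8, -1.3]
width: 0.0383
finger_force: 15.0
```

```bash
python3 look.py w2 station load head v_guide flag; python3 - <<'E'
from rig import *
print(read_state()["force"],read_state()["width"])
E
```

```text
9.825 [ 0.5518 -0.1511  0.2911] [-3.1406  0.0036  0.0031] [-0.288   0.2746  1.6805 -0.0001  1.1903  1.2798]
station [(array([247.,   1., 368., 225.]), 0.79)]
load [(array([250.,   1., 366., 219.]), 0.74)]
   [304.5 194.4] 0.81 z0: [ 0.5229 -0.1869] z8: [ 0.5247 -0.1863]
head [(array([246.,   1., 368., 226.]), 0.89)]
   [312.3 154.9] 0.78 z0: [ 0.5795 -0.1965] z8: [ 0.5802 -0.1957]
v_guide [(array([261., 132., 281., 154.]), 0.5)]
[-0.21802649 -0.54659946 -0.47570764] 0.03821695894610015Traceback (most recent call last):
  File "look.py", line 9, in <module>
    for o in place_of(t,"wrist"):
             ~~~~~~~~^^^^^^^^^^^
ValueError: it knows: can_middle, can_short, can_tall, head, load, station
```

View pics/w2.png

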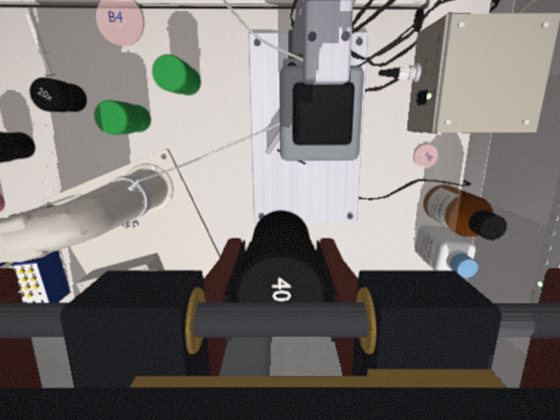

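The wrist view shows the plate with bolts at (257,41), (360,40), (263,216) and (350,215). The head covers (282–362, 62–160), and the can is firmly held. Now the station pose and a zoom on the V from the side camera.

```bash
python3 - <<'E'
from h import *
import pickle
np.set_printoptions(precision=4,suppress=True)
c=pickle.load(open("w2.pkl","rb"))[0]
for p in((257,41),(360,40),(263,216),(350,215)): print("wrist bolt",p,at_z(c,p,.008)[:2])
f=grab_frame("top");ct=cam(f)
k=lambda x,y:(140+x/2.6,110+y/2.6)
for p in((547,141),(559,402),(709,398)): print("top bolt",at_z(ct,k(*p),.008)[:2])
f=grab_frame("side");cs=cam(f)
for p in((106,236),(293,233),(297,170)): print("side bolt",at_z(cs,(180+p[0]/2,60+p[1]/2),.008)[:2])
im=cv2.imread("pics/side0.png")[125:185,245:325];cv2.imwrite("pics/v.png",cv2.resize(im,None,fx=10,fy=10,interpolation=2))
E
```

```text
wrist bolt (257, 41) [ 0.7217 -0.1221]
wrist bolt (360, 40) [ 0.7231 -0.2514]
wrist bolt (263, 216) [ 0.4926 -0.127 ]
wrist bolt (350, 215) [ 0.4944 -0.2526]
top bolt [ 0.7193 -0.1202]
top bolt [ 0.4902 -0.123 ]
top bolt [ 0.4918 -0.2517]
side bolt [ 0.7179 -0.1091]
side bolt [ 0.4918 -0.1309]
side bolt [ 0.487  -0.2489]
```

View pics/v.png

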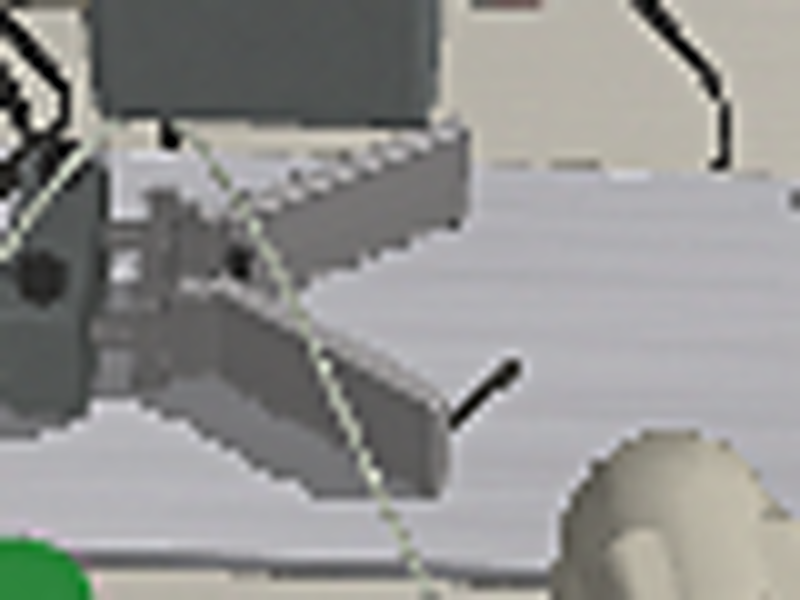

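The side zoom shows the far wall end with its top at (465,125) and bottom at (465,225). The near wall end has its top at (440,405) and bottom at (435,495), and the black-tipped lever is at (240,260). A thin dark stick at (455,425)–(515,365) lies near the mouth, so I'll locate it.

```bash
python3 - <<'E'
from h import *
import pickle
np.set_printoptions(precision=4,suppress=True)
cw=pickle.load(open("w2.pkl","rb"))[0]
ct=cam(grab_frame("top"));cs=cam(grab_frame("side"))
k=lambda x,y:(140+x/2.6-.3,110+y/2.6-.3)
s=lambda x,y:(245+x/10-.45,125+y/10-.45)
S=np.array([.607,-.1875]);yaw=.012;Rm=np.array([[np.cos(yaw),np.sin(yaw)],[-np.sin(yaw),np.cos(yaw)]])
loc=lambda p:np.r_[Rm@(p[:2]-S),p[2]]*1000
for n,p,z in(("far top",(465,125),.04),("far bot",(465,225),.008),("near top",(440,405),.04),("near bot",(435,495),.008),("flag",(240,260),.03)):
    print(n,loc(at_z(cs,s(*p),z)))
for a,b,w in(((452,428),(585,290),(280,153)),((515,365),(628,310),(305,163))):
    print("stick",loc(tri(ray(cs,s(*a)),ray(ct,k(*b)))[0]),tri(ray(cs,s(*a)),ray(ct,k(*b)))[1],loc(at_z(cs,s(*a),.008)),loc(at_z(ct,k(*b),.008)),loc(at_z(cw,w,.008)))
# bolts in side view: bias
for p,q in(((106,236),(-115,65)),((293,233),(-115,65)),((297,170),(-115,-65))):print("side bolt",loc(at_z(cs,(180+p[0]/2,60+p[1]/2),.008)))
im=cv2.imread("pics/top0.png")[190:240,345:425];w=cv2.imread("pics/w2.png")[110:200,230:390]
cv2.imwrite("pics/z.png",np.vstack([cv2.resize(im,(560,350),interpolation=2)[:280],cv2.resize(w,(560,315),interpolation=2)]))
E
```

```text
far top [-22.8083 -47.1252  40.    ]
far bot [-23.4288 -45.8048   8.    ]
near top [-21.5536  57.3902  40.    ]
near bot [-20.6424  55.1753   8.    ]
flag [31.3733 -3.2818 30.    ]
stick [-22.8175  41.8209  18.5014] [np.float64(0.0012536395844174617), np.float64(0.0012536395844175794)] [-23.6715  31.0902   8.    ] [-19.6512  39.9472   8.    ] [-23.8692  36.4464   8.    ]
stick [-37.8307   3.124    4.6028] [np.float64(0.0005544783592293577), np.float64(0.0005544783592294703)] [-38.4209   7.0595   8.    ] [-37.8389   3.6544   8.    ] [-37.8574   2.0023   8.    ]
side bolt [111.847  77.08    8.   ]
side bolt [-114.5176   58.0134    8.    ]
side bolt [-120.7221  -59.9493    8.    ]
```

View pics/z.png

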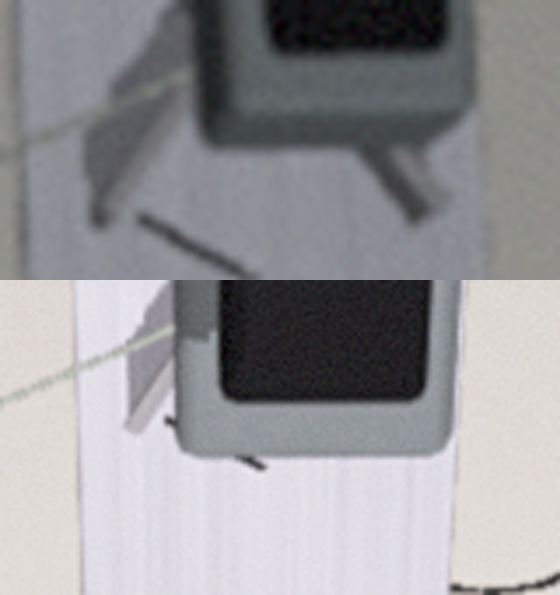

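The zoom shows the V wall ends at top-view (100,222) and (420,215), and the left one at wrist (130,430). A thin dark stick lies flat near the mouth. Computing the V's position from these.

```bash
python3 - <<'E'
from h import *
import pickle
np.set_printoptions(precision=4,suppress=True)
cw=pickle.load(open("w2.pkl","rb"))[0];ct=cam(grab_frame("top"))
S=np.array([.607,-.1875]);yaw=.012;Rm=np.array([[np.cos(yaw),np.sin(yaw)],[-np.sin(yaw),np.cos(yaw)]])
loc=lambda p:np.r_[Rm@(p[:2]-S),p[2]]*1000
print(loc(at_z(ct,(358.9,221.3),.024)),loc(at_z(ct,(404.6,220.3),.04)),loc(at_z(ct,(358.9,221.3),.04)))
print(loc(at_z(cw,(266.8,152.6),.04)))
for n,c in(("wrist",cw),("top",ct)):
  for o in place_of("load","top" if n=="top" else "wrist")[:1]: print(n,loc(at_z(c,o["xy"],.008)))
E
```

```text
[-22.4287  55.2829  24.    ] [-25.2341 -42.8739  40.    ] [-25.3377  57.5961  40.    ]
[-20.2966  53.1764  40.    ]
wrist [-82.288    2.2178   8.    ]
```

Emit:
drive_tool(moves=[{"xyz": [-0.025, 0.041, 0], "rot": [0, 0, -0.005], "claw": -0.5}, {"xyz": [0, 0, 0.05], "rot": [0, 0, 0], "claw": -0.5}, {"xyz": [0, 0, 0.06], "rot": [0, 0, 0], "claw": -0.5}, {"xyz": [0, 0, 0.06], "rot": [0, 0, 0], "claw": -0.5}, {"xyz": [0, 0, 0.06], "rot": [0, 0, 0], "claw": -0.5}, {"xyz": [0, 0, 0.05], "rot": [0, 0, 0], "claw": -0.5}, {"xyz": [0, 0, 0.027], "rot": [0, 0, 0], "claw": -0.5}, {"xyz": [0, 0, 0], "rot": [0, 0, 0], "claw": -0.5}])

```text
t: 11.58
tool_pos: [0.5327, -0.1822, 0.0459]
tool_rot: [-3.14, 0.003, 0.014]
force: [0.4, -0.4, 0.3]
width: 0.0382
finger_force: 15.0
```

Emit:
drive_tool(moves=[{"xyz": [0, 0, 0.0012], "rot": [0, 0, 0], "claw": -0.5}, {"xyz": [0, 0, 0], "rot": [0, 0, 0], "claw": -0.5}])

```text
t: 11.82
tool_pos: [0.5347, -0.1829, 0.0478]
tool_rot: [3.141, -0.002, 0.014]
force: [-0.9, 0.2, -1.1]
width: 0.0386
finger_force: 15.0
```

Emit:
drive_tool(moves=[{"xyz": [0, 0, 0.0012], "rot": [0, 0, 0], "claw": -0.5}, {"xyz": [0, 0, 0], "rot": [0, 0, 0], "claw": -0.5}])

```text
t: 12.08
tool_pos: [0.5341, -0.1827, 0.046]
tool_rot: [3.141, -0.001, 0.014]
force: [0.2, 0.3, -0.7]
width: 0.038
finger_force: 15.0
```

Emit:
drive_tool(moves=[{"xyz": [0, 0, 0.0012], "rot": [0, 0, 0], "claw": -0.5}, {"xyz": [0, 0, 0], "rot": [0, 0, 0], "claw": -0.5}])

```text
t: 12.32
tool_pos: [0.5338, -0.1826, 0.0446]
tool_rot: [-3.142, 0.0, 0.014]
force: [-0.2, 0.0, -0.2]
width: 0.0382
finger_force: 15.0
```

Emit:
drive_tool(moves=[{"xyz": [0, 0, 0.0012], "rot": [0, 0, 0], "claw": -0.5}, {"xyz": [0, 0, 0], "rot": [0, 0, 0], "claw": -0.5}])

```text
t: 12.58
tool_pos: [0.5337, -0.1825, 0.0435]
tool_rot: [-3.141, 0.0, 0.014]
force: [0.2, -0.1, -0.2]
width: 0.0383
finger_force: 15.0
```

Emit:
drive_tool(moves=[{"xyz": [0, 0, 0.0012], "rot": [0, 0, 0], "claw": -0.5}, {"xyz": [0, 0, 0], "rot": [0, 0, 0], "claw": -0.5}])

```text
t: 12.82
tool_pos: [0.5338, -0.1826, 0.0426]
tool_rot: [-3.142, 0.0, 0.014]
force: [0.5, -0.6, -0.7]
width: 0.0383
finger_force: 15.0
```

Emit:
drive_tool(moves=[{"xyz": [0, 0, 0.0012], "rot": [0, 0, 0], "claw": -0.5}, {"xyz": [0, 0, 0], "rot": [0, 0, 0], "claw": -0.5}])

```text
t: 13.08
tool_pos: [0.5338, -0.1826, 0.0416]
tool_rot: [-3.142, 0.0, 0.014]
force: [-0.6, 0.0, -1.4]
width: 0.0382
finger_force: 15.0
```

Emit:
drive_tool(moves=[{"xyz": [0, 0, 0.001], "rot": [0, 0, 0], "claw": -0.5}, {"xyz": [0, 0, 0], "rot": [0, 0, 0], "claw": -0.5}])

```text
t: 13.32
tool_pos: [0.5339, -0.1826, 0.0412]
tool_rot: [3.141, -0.0, 0.014]
force: [-1.0, -0.4, 3.0]
width: 0.0384
finger_force: 15.0
```

Emit:
drive_tool(moves=[{"xyz": [0, 0, 0], "rot": [0, 0, 0], "claw": 0}, {"xyz": [0, 0, 0], "rot": [0, 0, 0], "claw": 0.5}, {"xyz": [0, 0, 0], "rot": [0, 0, 0], "claw": 0.5}, {"xyz": [0, 0, 0], "rot": [0, 0, 0], "claw": 0.5}, {"xyz": [0, 0, -0.03], "rot": [0, 0, 0], "claw": 0.5}, {"xyz": [0, 0, -0.06], "rot": [0, 0, 0], "claw": 0.5}, {"xyz": [0, 0, -0.06], "rot": [0, 0, 0], "claw": 0.5}])

```text
t: 14.2
tool_pos: [0.5334, -0.1824, 0.1618]
tool_rot: [-3.141, 0.001, 0.014]
force: [1.1, -0.7, 0.6]
width: 0.0657
finger_force: 0.0
```

Emit:
drive_tool(moves=[{"xyz": [-0.04, 0, 0], "rot": [0, 0, 0], "claw": -1}, {"xyz": [-0.04, 0, 0], "rot": [0, 0, 0], "claw": -1}, {"xyz": [0, 0, 0], "rot": [0, 0.111, 0], "claw": -1}, {"xyz": [0, 0, 0], "rot": [0, 0.111, 0], "claw": -1}, {"xyz": [0, 0, 0], "rot": [0, 0.111, 0], "claw": -1}, {"xyz": [0, 0, 0], "rot": [0, 0.111, 0], "claw": -1}, {"xyz": [0, 0, 0], "rot": [0, 0, 0], "claw": -1}, {"xyz": [0, 0, 0], "rot": [0, 0, 0], "claw": -1}], newtons=10)

```text
t: 15.2
tool_pos: [0.4743, -0.1704, 0.16]
tool_rot: [-3.096, -0.504, 0.02]
force: [-0.3, -0.0, 0.2]
width: 0.0003
finger_force: 0.0
```

```bash
python3 look.py w3 can_tall load head; python3 - <<'E'
from h import *
f=grab_frame("side");c=cam(f)
print([(np.round(o["xy"],1),round(o["confidence"],2),np.round(at_z(c,o["xy"],.008),4)) for o in place_of("can_tall","side")])
im=f["image"][110:190,240:340];w=cv2.imread("pics/w3.png")
cv2.imwrite("pics/y.png",np.hstack([cv2.resize(im,(420,336),interpolation=2),cv2.resize(w,(380,285))[:].copy() if 0 else cv2.copyMakeBorder(cv2.resize(w,(380,285)),0,51,0,0,0)]))
E
```

```text
15.2 [ 0.4743 -0.1704  0.16  ] [-3.096  -0.5037  0.0198] [-0.5545  0.242   2.2297  0.8856  0.3982  0.2032]
can_tall [(array([ 47.,  81., 122., 145.]), 0.88), (array([127.,  37., 189., 111.]), 0.7)]
   [301.3 212.2] 0.93 z0: [ 0.5385 -0.1849] z8: [ 0.5365 -0.1847]
   [173.2  99. ] 0.64 z0: [ 0.6725 -0.0286] z8: [ 0.6674 -0.0322]
load [(array([230.,   2., 378., 264.]), 0.7)]
   [303.8 221. ] 0.89 z0: [ 0.5289 -0.1878] z8: [ 0.5272 -0.1876]
head [(array([228.,   0., 379., 268.]), 0.67)]
   [306.9 119.8] 0.68 z0: [ 0.6482 -0.1885] z8: [ 0.6437 -0.1882]
[(array([309.7, 162.3]), 0.87, array([ 0.5341, -0.1788,  0.008 ])), (array([268.2, 336.7]), 0.82, array([0.5955, 0.2902, 0.008 ])), (array([261.3, 236.2]), 0.74, array([0.6313, 0.0633, 0.008 ])), (array([311.3, 332.9]), 0.6, array([0.5181, 0.2774, 0.008 ]))]
```

View pics/y.png

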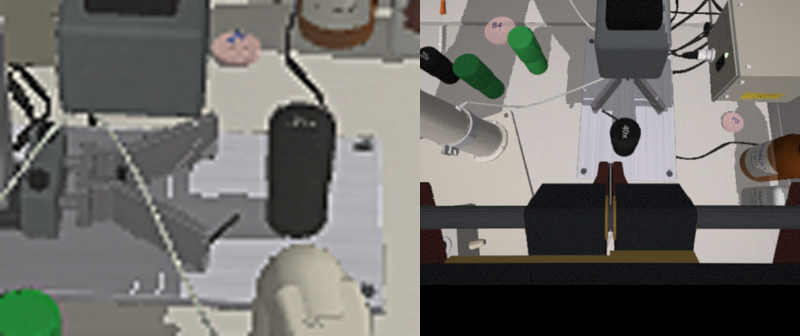

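The can stands upright at load, wrist (301,212). The tilt stopped short at 29° because of the joint speed limit, so I'll compute the correction.

```bash
cat > go.py <<'E'
from h import *
import sys
np.set_printoptions(precision=4,suppress=True)
# usage: x y z lean_deg yaw -> units for rot (first) and shift in the final tool frame
x,y,z,l,yaw=map(float,sys.argv[1:6]); l=np.radians(l)
st=read_state(); Rc=R.from_euler('xyz',st["tool_rot"])
Rt=R.from_euler('z',yaw)*R.from_euler('y',-l)*R.from_euler('x',np.pi)
d=np.array([x,y,z])-st["tool_pos"]
print(st["t"],st["tool_pos"],"F",st["force"],"j",st["joint_pos"])
print("rot",(Rc.inv()*Rt).as_rotvec()/(np.pi/2),"deg",np.degrees((Rc.inv()*Rt).magnitude()))
print("shift cur frame",Rc.inv().apply(d)/.8," final frame",Rt.inv().apply(d)/.8)
E
python3 go.py .475 -.1826 .16 38 .012
```

```text
15.65 [ 0.474  -0.1699  0.1598] F [ 0.3788 -0.0507 -0.3656] j [-0.5547  0.2421  2.231   0.8909  0.398   0.1975]
rot [-0.0322  0.1011  0.0019] deg 9.550454418851098
shift cur frame [ 0.0009  0.0159 -0.0006]  final frame [0.001  0.0159 0.0004]
```

Emit:
drive_tool(moves=[{"xyz": [0, 0.004, 0], "rot": [-0.008, 0.025, 0], "claw": -1}, {"xyz": [0, 0.004, 0], "rot": [-0.008, 0.025, 0], "claw": -1}, {"xyz": [0, 0.004, 0], "rot": [-0.008, 0.025, 0], "claw": -1}, {"xyz": [0, 0.004, 0], "rot": [-0.008, 0.025, 0], "claw": -1}, {"xyz": [0, 0, 0], "rot": [0, 0, 0], "claw": -1}])

```text
t: 16.27
tool_pos: [0.4737, -0.1826, 0.1589]
tool_rot: [3.141, -0.66, 0.014]
force: [-0.2, -0.3, 0.1]
width: 0.0003
finger_force: 0.0
```

```bash
python3 go.py .482 -.1826 .022 38 .012
```

```text
16.275 [ 0.4737 -0.1826  0.1589] F [-0.2053 -0.2735  0.0604] j [-0.6132  0.2652  2.3182  1.5796  0.368  -0.5291]
rot [-0.0006  0.0018  0.0009] deg 0.18752338956555684
shift cur frame [-0.0968  0.0001  0.1415]  final frame [-0.0972  0.0001  0.1412]
```

Emit:
drive_tool(moves=[{"xyz": [-0.0194, 0, 0.0283], "rot": [0, 0, 0], "claw": -1}, {"xyz": [-0.0194, 0, 0.0283], "rot": [0, 0, 0], "claw": -1}, {"xyz": [-0.0194, 0, 0.0283], "rot": [0, 0, 0], "claw": -1}, {"xyz": [-0.0194, 0, 0.0283], "rot": [0, 0, 0], "claw": -1}, {"xyz": [-0.0194, 0, 0.0283], "rot": [0, 0, 0], "claw": -1}, {"xyz": [0, 0, 0], "rot": [0, 0, 0], "claw": -1}, {"xyz": [0, 0, 0], "rot": [0, 0, 0], "claw": -1}])

```text
t: 17.15
tool_pos: [0.4831, -0.1826, 0.0231]
tool_rot: [3.141, -0.662, 0.016]
force: [0.3, 0.4, -0.2]
width: 0.0004
finger_force: 0.0
```

```bash
python3 go.py .582 -.1815 .022 38 .012
```

```text
17.15 [ 0.4831 -0.1826  0.0231] F [ 0.3041  0.3582 -0.1791] j [-0.5988  0.657   2.3213  2.3756  0.5357 -1.3874]
rot [-0.0009  0.0006  0.0018] deg 0.19381785860870043
shift cur frame [0.0967 0.0005 0.0771]  final frame [0.0966 0.0001 0.0771]
```

Emit:
drive_tool(moves=[{"xyz": [0.0039, 0, 0.0031], "rot": [0, 0, 0], "claw": -1}, {"xyz": [0.0039, 0, 0.0031], "rot": [0, 0, 0], "claw": -1}, {"xyz": [0.0039, 0, 0.0031], "rot": [0, 0, 0], "claw": -1}, {"xyz": [0.0039, 0, 0.0031], "rot": [0, 0, 0], "claw": -1}, {"xyz": [0.0039, 0, 0.0031], "rot": [0, 0, 0], "claw": -1}, {"xyz": [0.0039, 0, 0.0031], "rot": [0, 0, 0], "claw": -1}, {"xyz": [0.0039, 0, 0.0031], "rot": [0, 0, 0], "claw": -1}, {"xyz": [0.0039, 0, 0.0031], "rot": [0, 0, 0], "claw": -1}])

```text
t: 18.15
tool_pos: [0.5146, -0.1823, 0.022]
tool_rot: [3.14, -0.661, 0.015]
force: [-1.3, -0.8, 1.3]
width: 0.0006
finger_force: 0.3
```

Emit:
drive_tool(moves=[{"xyz": [0.0039, 0, 0.0031], "rot": [0, 0, 0], "claw": -1}, {"xyz": [0.0039, 0, 0.0031], "rot": [0, 0, 0], "claw": -1}, {"xyz": [0.0039, 0, 0.0031], "rot": [0, 0, 0], "claw": -1}, {"xyz": [0.0039, 0, 0.0031], "rot": [0, 0, 0], "claw": -1}, {"xyz": [0.0039, 0, 0.0031], "rot": [0, 0, 0], "claw": -1}, {"xyz": [0.0039, 0, 0.0031], "rot": [0, 0, 0], "claw": -1}, {"xyz": [0.0039, 0, 0.0031], "rot": [0, 0, 0], "claw": -1}, {"xyz": [0.0039, 0, 0.0031], "rot": [0, 0, 0], "claw": -1}])

```text
t: 19.15
tool_pos: [0.5467, -0.1819, 0.0218]
tool_rot: [3.14, -0.662, 0.016]
force: [0.1, -0.3, 0.8]
width: 0.0003
finger_force: 0.5
```

```bash
python3 go.py .582 -.1815 .022 38 .012; python3 look.py w4 can_tall; python3 - <<'E'
from h import *
f=grab_frame("side");c=cam(f)
print([(np.round(o["xy"],1),round(o["confidence"],2),np.round(at_z(c,o["xy"],.008),4)) for o in place_of("can_tall","side")])
im=f["image"][110:190,240:340];w=cv2.imread("pics/w4.png")[20:230,160:440]
cv2.imwrite("pics/x.png",np.hstack([cv2.resize(im,(400,320),interpolation=2),cv2.copyMakeBorder(cv2.resize(w,(400,300),interpolation=2),0,20,0,0,0)]))
E
```

```text
19.15 [ 0.5467 -0.1819  0.0218] F [ 0.0579 -0.3339  0.804 ] j [-0.5069  0.6683  2.2083  2.361   0.4486 -1.2683]
rot [-0.0003  0.001   0.0018] deg 0.18539712196049213
shift cur frame [0.035  0.0002 0.0269]  final frame [0.0349 0.0001 0.027 ]
19.15 [ 0.5467 -0.1819  0.0218] [ 3.1399 -0.6617  0.0156] [-0.5069  0.6683  2.2083  2.361   0.4486 -1.2683]
can_tall [(array([236., 122., 328., 246.]), 0.74), (array([  0.,   2., 104., 114.]), 0.68)]
   [281.2 221.7] 0.87 z0: [ 0.576  -0.1829] z8: [ 0.573  -0.1829]
   [81.5 98.6] 0.56 z0: [ 0.6735 -0.03  ] z8: [ 0.6665 -0.0364]
[(array([261.3, 233.4]), 0.84, array([0.6321, 0.0557, 0.008 ])), (array([311.8, 332. ]), 0.74, array([0.5172, 0.2756, 0.008 ])), (array([246.4, 208.7]), 0.74, array([ 0.6732, -0.0129,  0.008 ])), (array([264.3, 336.1]), 0.69, array([0.6026, 0.2895, 0.008 ])), (array([295.3, 163. ]), 0.57, array([ 0.57  , -0.1736,  0.008 ]))]
```

View pics/x.png

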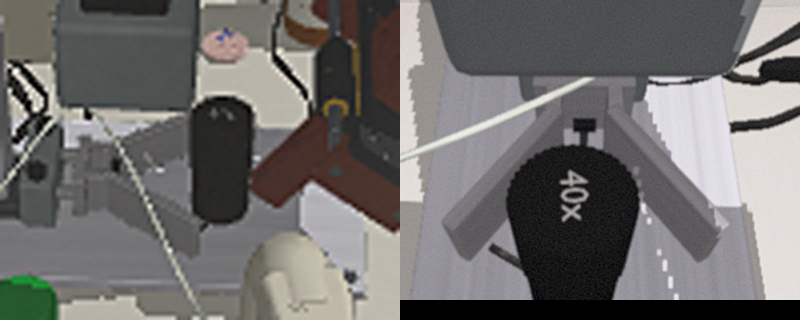

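The can is upright and about 4 mm left of the V's centre line: lever at (585,125), can at (572,195). I'll drift slightly to -y while pushing on.

Emit:
drive_tool(moves=[{"xyz": [0.0039, 0.0007, 0.0031], "rot": [0, 0, 0], "claw": -1}, {"xyz": [0.0039, 0.0007, 0.0031], "rot": [0, 0, 0], "claw": -1}, {"xyz": [0.0039, 0.0007, 0.0031], "rot": [0, 0, 0], "claw": -1}, {"xyz": [0.0039, 0.0007, 0.0031], "rot": [0, 0, 0], "claw": -1}, {"xyz": [0.0039, 0.0007, 0.0031], "rot": [0, 0, 0], "claw": -1}, {"xyz": [0.0039, 0.0007, 0.0031], "rot": [0, 0, 0], "claw": -1}, {"xyz": [0.0039, 0.0007, 0.0031], "rot": [0, 0, 0], "claw": -1}])

```text
t: 20.27
tool_pos: [0.5747, -0.1855, 0.0215]
tool_rot: [3.14, -0.662, 0.015]
force: [-0.9, 0.0, 0.1]
width: 0.0004
finger_force: 0.3
```

```bash
python3 go.py .597 -.186 .022 38 .012; python3 look.py w5 can_tall; python3 - <<'E'
import cv2
w=cv2.imread("pics/w5.png")[20:230,160:440]
cv2.imwrite("pics/u.png",cv2.resize(w,(800,600),interpolation=2))
E
```

```text
20.275 [ 0.5747 -0.1855  0.0215] F [-0.8613  0.0017  0.067 ] j [-0.4824  0.6775  2.1528  2.3226  0.4113 -1.2002]
rot [-0.0003  0.001   0.0018] deg 0.1815401552595727
shift cur frame [0.0224 0.0011 0.0167]  final frame [0.0223 0.001  0.0167]
20.275 [ 0.5747 -0.1855  0.0215] [ 3.1399 -0.6617  0.0155] [-0.4824  0.6775  2.1528  2.3226  0.4113 -1.2002]
can_tall [(array([232., 140., 327., 245.]), 0.56)]
   [282.8 221.1] 0.86 z0: [ 0.6043 -0.1875] z8: [ 0.6013 -0.1875]
   [ 66.8 128.3] 0.63 z0: [ 0.6738 -0.0302] z8: [ 0.6679 -0.0367]
```

View pics/u.png

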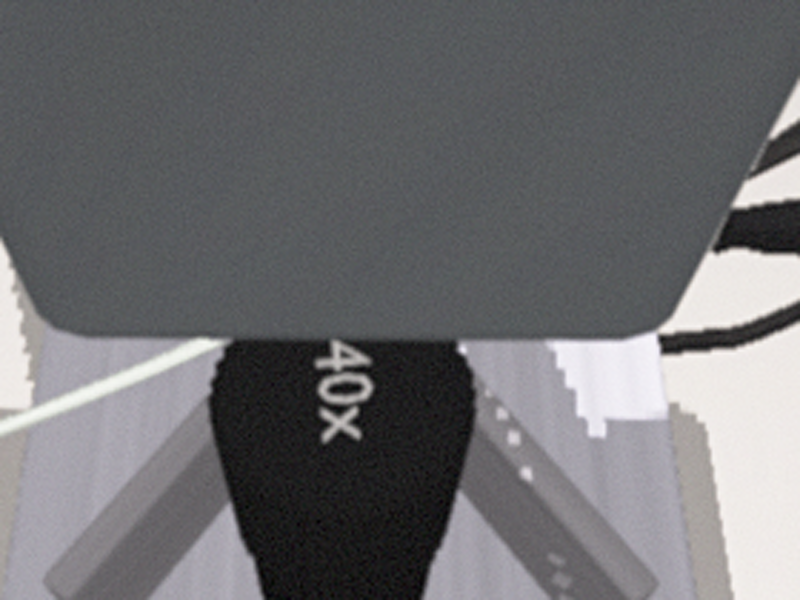

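The can is under the head's near edge at (343,400). The V's wall ends at (45,580) and (658,580) put the centre line within about 2 mm. From here I go by force.

Emit:
drive_tool(moves=[{"xyz": [0.002, 0.0004, 0.0015], "rot": [0, 0, 0], "claw": -1}, {"xyz": [0.002, 0.0004, 0.0015], "rot": [0, 0, 0], "claw": -1}, {"xyz": [0.002, 0.0003, 0.0015], "rot": [0, 0, 0], "claw": -1}, {"xyz": [0.002, 0, 0.0015], "rot": [0, 0, 0], "claw": -1}, {"xyz": [0.002, 0, 0.0015], "rot": [0, 0, 0], "claw": -1}, {"xyz": [0.001, 0, 0.0008], "rot": [0, 0, 0], "claw": -1}])

```text
t: 21.18
tool_pos: [0.5856, -0.1861, 0.0217]
tool_rot: [3.14, -0.662, 0.016]
force: [-0.6, -0.1, 0.3]
width: 0.0004
finger_force: 0.2
```

Emit:
drive_tool(moves=[{"xyz": [0.001, 0, 0.0008], "rot": [0, 0, 0], "claw": -1}, {"xyz": [0.001, 0, 0.0008], "rot": [0, 0, 0], "claw": -1}])

```text
t: 21.42
tool_pos: [0.5875, -0.1861, 0.0216]
tool_rot: [3.14, -0.662, 0.016]
force: [-1.0, 0.1, -0.3]
width: 0.0003
finger_force: 0.2
```

Emit:
drive_tool(moves=[{"xyz": [0.001, 0, 0.0008], "rot": [0, 0, 0], "claw": -1}, {"xyz": [0.001, 0, 0.0008], "rot": [0, 0, 0], "claw": -1}])

```text
t: 21.68
tool_pos: [0.5896, -0.1861, 0.0217]
tool_rot: [3.14, -0.662, 0.016]
force: [-1.1, 0.6, 0.6]
width: 0.0009
finger_force: 0.2
```

Emit:
drive_tool(moves=[{"xyz": [0.001, 0, 0.0008], "rot": [0, 0, 0], "claw": -1}, {"xyz": [0.001, 0, 0.0008], "rot": [0, 0, 0], "claw": -1}])

```text
t: 21.92
tool_pos: [0.5917, -0.186, 0.0216]
tool_rot: [3.14, -0.662, 0.016]
force: [-0.3, 0.2, -0.5]
width: 0.0004
finger_force: 0.2
```

Emit:
drive_tool(moves=[{"xyz": [0.001, 0, 0.0008], "rot": [0, 0, 0], "claw": -1}, {"xyz": [0.001, 0, 0.0008], "rot": [0, 0, 0], "claw": -1}])

```text
t: 22.18
tool_pos: [0.5937, -0.186, 0.0216]
tool_rot: [3.14, -0.662, 0.016]
force: [-1.1, 0.0, -0.4]
width: 0.0004
finger_force: 0.2
```

Emit:
drive_tool(moves=[{"xyz": [0.001, 0, 0.0008], "rot": [0, 0, 0], "claw": -1}, {"xyz": [0.001, 0, 0.0008], "rot": [0, 0, 0], "claw": -1}])

```text
t: 22.42
tool_pos: [0.5958, -0.186, 0.0216]
tool_rot: [3.14, -0.662, 0.016]
force: [-0.4, 0.3, 0.1]
width: 0.0004
finger_force: 0.2
```

Emit:
drive_tool(moves=[{"xyz": [0.001, 0, 0.0008], "rot": [0, 0, 0], "claw": -1}])

```text
t: 22.55
tool_pos: [0.5968, -0.186, 0.0216]
tool_rot: [3.14, -0.662, 0.016]
force: [0.0, -0.4, -0.2]
width: 0.0005
finger_force: 0.2
```

Emit:
drive_tool(moves=[{"xyz": [0.001, 0, 0.0008], "rot": [0, 0, 0], "claw": -1}])

```text
t: 22.68
tool_pos: [0.5976, -0.186, 0.0214]
tool_rot: [3.14, -0.661, 0.015]
force: [-3.0, -0.7, 0.4]
width: 0.0007
finger_force: 1.1
```

Emit:
drive_tool(moves=[{"xyz": [0.001, 0, 0.0008], "rot": [0, 0, 0], "claw": -1}])

```text
t: 22.8
tool_pos: [0.5981, -0.186, 0.0213]
tool_rot: [3.14, -0.66, 0.015]
force: [-6.4, -1.1, 3.8]
width: 0.0005
finger_force: 2.9
```

Emit:
drive_tool(moves=[{"xyz": [0.001, 0, 0.0008], "rot": [0, 0, 0], "claw": -1}])

```text
t: 22.92
tool_pos: [0.5987, -0.186, 0.0212]
tool_rot: [3.14, -0.66, 0.015]
force: [-7.1, -1.2, 4.3]
width: 0.0004
finger_force: 3.7
```

Emit:
drive_tool(moves=[{"xyz": [0, 0, 0], "rot": [0, 0, 0], "claw": -1}, {"xyz": [0, 0, 0], "rot": [0, 0, 0], "claw": -1}])

```text
t: 23.18
tool_pos: [0.5988, -0.186, 0.0212]
tool_rot: [3.14, -0.66, 0.015]
force: [-6.5, -1.0, 3.1]
width: 0.0008
finger_force: 2.9
```

Emit:
drive_tool(moves=[{"xyz": [0.001, 0, 0.0008], "rot": [0, 0, 0], "claw": -1}, {"xyz": [0, 0, 0], "rot": [0, 0, 0], "claw": -1}])

```text
t: 23.42
tool_pos: [0.5995, -0.186, 0.0212]
tool_rot: [3.14, -0.66, 0.014]
force: [-7.0, -2.0, 4.2]
width: 0.0006
finger_force: 3.7
```

Emit:
drive_tool(moves=[{"xyz": [0.001, 0, 0.0008], "rot": [0, 0, 0], "claw": -1}, {"xyz": [0, 0, 0], "rot": [0, 0, 0], "claw": -1}])

```text
t: 23.68
tool_pos: [0.6003, -0.1859, 0.0211]
tool_rot: [3.14, -0.659, 0.014]
force: [-9.6, -1.9, 5.3]
width: 0.0001
finger_force: 4.4
```

Force is 9.6 N with a side component of -2 N, so the can may be dragging on one wall. I'll back off gently and push again about 2 mm further to -y.

Emit:
drive_tool(moves=[{"xyz": [-0.001, 0, -0.0008], "rot": [0, 0, 0], "claw": -1}, {"xyz": [-0.001, 0, -0.0008], "rot": [0, 0, 0], "claw": -1}, {"xyz": [-0.001, 0, -0.0008], "rot": [0, 0, 0], "claw": -1}, {"xyz": [-0.001, 0, -0.0008], "rot": [0, 0, 0], "claw": -1}, {"xyz": [-0.001, 0, -0.0008], "rot": [0, 0, 0], "claw": -1}, {"xyz": [-0.001, 0, -0.0008], "rot": [0, 0, 0], "claw": -1}, {"xyz": [-0.002, 0, -0.0015], "rot": [0, 0, 0], "claw": -1}, {"xyz": [-0.004, 0.002, -0.0031], "rot": [0, 0, 0], "claw": -1}])

```text
t: 24.68
tool_pos: [0.5897, -0.1876, 0.0216]
tool_rot: [3.14, -0.662, 0.016]
force: [-0.0, -0.1, -0.7]
width: 0.0004
finger_force: 0.0
```

```bash
python3 go.py .597 -.1875 .0225 38 .012; python3 - <<'E'
from h import *
S=np.array([.607,-.1875])
for n in("wrist","top","side"):
    st=read_state();f=grab_frame(n);c=cam(f,st);cv2.imwrite(f"pics/h_{n}.png",f["image"])
    for o in place_of("can_tall",n)[:6]:
        p=at_z(c,o["xy"],.008)
        if p[1]<-.1: print(n,o["xy"],round(o["confidence"],2),p)
    for o in find_in("can_tall",n)[:6]: print("  ",np.round(o["extent"],1))
# wrist silhouettes: row-wise black extent and wall-end columns
im=cv2.imread("pics/h_wrist.png")
g=im.max(2)
for r in range(140,235,8):
    x=np.where(g[r,200:360]<55)[0]+200; print(r, (x.min(),x.max(),len(x)) if len(x) else None)
E
```

```text
24.675 [ 0.5897 -0.1876  0.0216] F [-0.0479 -0.114  -0.7053] j [-0.4712  0.683   2.1225  2.2957  0.3924 -1.1599]
rot [-0.0004  0.0007  0.002 ] deg 0.1968481731496841
shift cur frame [0.0079 0.     0.0048]  final frame [ 0.0079 -0.      0.0048]
wrist [278.9, 208.7] 0.82 [ 0.62456784 -0.18707659  0.008     ]
   [241.5 183.3 317.2 238. ]
   [  0.   44.6  83.  165.7]
top [380.8, 210.6] 0.63 [ 0.61080156 -0.18510145  0.008     ]
   [163.3 242.1 187.5 262.8]
   [302.5 167.3 320.3 193.9]
   [269.9 188.  287.6 212.5]
side [274.0, 160.6] 0.71 [ 0.62400531 -0.17849309  0.008     ]
   [254.2 311.  278.1 345.5]
   [253.9 205.2 272.3 240.1]
   [302.1 304.2 330.9 338. ]
   [265.4 276.1 285.9 309.7]
   [237.3 179.2 253.8 213.4]
140 None
148 None
156 None
164 None
172 None
180 None
188 (np.int64(242), np.int64(314), 73)
196 (np.int64(245), np.int64(311), 67)
204 (np.int64(249), np.int64(307), 59)
212 (np.int64(251), np.int64(306), 56)
220 (np.int64(253), np.int64(303), 51)
228 (np.int64(259), np.int64(298), 40)
```

Emit:
drive_tool(moves=[{"xyz": [0.003, 0, 0.0024], "rot": [0, 0, 0], "claw": -1}, {"xyz": [0.003, 0, 0.0022], "rot": [0, 0, 0], "claw": -1}, {"xyz": [0.001, 0, 0.0007], "rot": [0, 0, 0], "claw": -1}, {"xyz": [0.001, 0, 0.0007], "rot": [0, 0, 0], "claw": -1}])

```text
t: 25.62
tool_pos: [0.5975, -0.1876, 0.0216]
tool_rot: [3.14, -0.661, 0.015]
force: [-2.9, -0.5, 1.1]
width: 0.0002
finger_force: 0.9
```

Emit:
drive_tool(moves=[{"xyz": [0.001, 0, 0.0007], "rot": [0, 0, 0], "claw": -1}, {"xyz": [0, 0, 0], "rot": [0, 0, 0], "claw": -1}])

```text
t: 25.88
tool_pos: [0.5979, -0.1875, 0.0214]
tool_rot: [3.14, -0.66, 0.015]
force: [-3.7, -1.5, 1.6]
width: 0.0007
finger_force: 2.2
```

Emit:
drive_tool(moves=[{"xyz": [0.001, 0, 0.0007], "rot": [0, 0, 0], "claw": -1}, {"xyz": [0, 0, 0], "rot": [0, 0, 0], "claw": -1}])

```text
t: 26.12
tool_pos: [0.5987, -0.1875, 0.0214]
tool_rot: [3.14, -0.66, 0.015]
force: [-6.3, -1.2, 2.4]
width: 0.0003
finger_force: 2.7
```

Emit:
drive_tool(moves=[{"xyz": [0.001, 0, 0.0007], "rot": [0, 0, 0], "claw": -1}, {"xyz": [0, 0, 0], "rot": [0, 0, 0], "claw": -1}])

```text
t: 26.38
tool_pos: [0.5995, -0.1875, 0.0214]
tool_rot: [3.14, -0.66, 0.015]
force: [-6.6, -2.1, 3.0]
width: 0.0006
finger_force: 3.2
```

Both walls must be loaded: a one-wall contact would give a side force of about 1.4 times the push, and it is only 0.3. Two millimetres more.

Emit:
drive_tool(moves=[{"xyz": [0.001, 0, 0.0007], "rot": [0, 0, 0], "claw": -1}, {"xyz": [0, 0, 0], "rot": [0, 0, 0], "claw": -1}])

```text
t: 26.62
tool_pos: [0.6002, -0.1875, 0.0214]
tool_rot: [3.14, -0.659, 0.015]
force: [-8.1, -1.6, 4.2]
width: 0.0004
finger_force: 3.7
```

Emit:
drive_tool(moves=[{"xyz": [0.001, 0, 0.0007], "rot": [0, 0, 0], "claw": -1}, {"xyz": [0, 0, 0], "rot": [0, 0, 0], "claw": -1}])

```text
t: 26.88
tool_pos: [0.6009, -0.1875, 0.0213]
tool_rot: [3.14, -0.659, 0.014]
force: [-9.6, -0.7, 5.1]
width: 0.0003
finger_force: 4.2
```

Emit:
drive_tool(moves=[{"xyz": [0.0005, 0, 0.0004], "rot": [0, 0, 0], "claw": -1}, {"xyz": [0, 0, 0], "rot": [0, 0, 0], "claw": -1}])

```text
t: 27.12
tool_pos: [0.6013, -0.1875, 0.0213]
tool_rot: [3.14, -0.659, 0.014]
force: [-9.9, -2.4, 5.7]
width: 0.0008
finger_force: 4.7
```

```bash
python3 - <<'E'
from h import *
st=read_state();print(st["tool_pos"],st["force"])
for n in("wrist","side"):
    st=read_state();f=grab_frame(n);c=cam(f,st);cv2.imwrite(f"pics/p_{n}.png",f["image"])
    for o in place_of("can_tall",n)[:6]:
        p=at_z(c,o["xy"],.008)
        if p[1]<-.1: print(n,o["xy"],round(o["confidence"],2),p)
# guide travel and lever in the side view: compare patches before(h)/during push(p)/initial
g=lambda n:cv2.cvtColor(cv2.imread(n),cv2.COLOR_BGR2GRAY)
a,h,p=g("pics/side0.png"),g("pics/h_side.png"),g("pics/p_side.png")
for r in range(140,162,2): print(r,"init",a[r,254:276:1],"\n    home",h[r,254:276],"\n    push",p[r,254:276])
E
```

```text
[ 0.60128518 -0.18745463  0.02133157] [-9.90650901 -2.39465327  5.68523385]
wrist [276.8, 221.7] 0.69 [ 0.62728114 -0.18581901  0.008     ]
side [274.3, 160.5] 0.57 [ 0.62328217 -0.1789197   0.008     ]
140 init [126 146 187 180 210 210 211 213 190 186 194 149 184 177 176 177 163 159
 154 149 177 179] 
    home [125 145 188 181 210 210 212 215 194 169 178 165 122  24  34  38  39  38
  37  39  39  39] 
    push [123 145 188 183 216 224 126 133 121 116 121 185  29  34  38  37  38  36
  40  38  36  37]
142 init [ 81  52 190 180 178 178 180 181 181 178 177 180 119 151 179 178 175 176
 179 182  95 159] 
    home [ 80  50 192 181 178 179 181 181 182 182 186 100 145  23  34  40  39  39
  39  39  38  37] 
    push [ 79  49 192 181 180 185 193 106 109 112 117  96  28  34  37  37  37  37
  38  38  36  37]
144 init [ 82  47 186 175 174 124  86  86 103 181 176 173 173 175 149  95 155 138
 142 152 187 137] 
    home [ 80  44 191 180 181 126  86  85 106 103 103 107 117  41  33  38  40  38
  39  38  38  38] 
    push [ 81  47 195 189  92  86  88  82 111 109 113 124  30  35  37  37  38  38
  38  36 
[... 1724 characters left out ...]
 push [ 70  83  95  91  89  82  92  93  91  93  95  92  87  84  81  94 106  99
  96  65 165 171]
158 init [110 106 104 112  99  96 100  94  95  94  96  96  98  91  91  91  91  90
  87  83  96 143] 
    home [109 105 103 111  96  94  97  69  95  92  93  94  95  87  88  89  89  88
  88  82  90 152] 
    push [108 105 103  95  93 101  85  94  91  92  95  92  87  89  89  90  89  87
  83  95 100 153]
160 init [ 77 126 123 124 104  93  98 105  95  94  96  96  97  89  90  92  91  91
  92  92  92  83] 
    home [ 74 125 122 121 103  92  98  81  95  92  93  93  95  87  86  88  88  88
  89  89  88  81] 
    push [ 73 125 123  97  92  95  85  94  91  92  93  92  84  88  88  90  88  89
  89  88  85  80]
```

The side camera shows the guide moved back about 1.2 px (≈4 mm), and the lever tip has gone back about 2 px from free. TCP travel since contact is 3.8 mm, well short of the stop. Now letting go gently.

Emit:
drive_tool(moves=[{"xyz": [-0.0007, 0, -0.0005], "rot": [0, 0, 0], "claw": -1}, {"xyz": [-0.0007, 0, -0.0005], "rot": [0, 0, 0], "claw": -1}, {"xyz": [-0.0007, 0, -0.0005], "rot": [0, 0, 0], "claw": -1}, {"xyz": [-0.0007, 0, -0.0005], "rot": [0, 0, 0], "claw": -1}, {"xyz": [-0.0007, 0, -0.0005], "rot": [0, 0, 0], "claw": -1}, {"xyz": [-0.0007, 0, -0.0005], "rot": [0, 0, 0], "claw": -1}, {"xyz": [-0.0007, 0, -0.0005], "rot": [0, 0, 0], "claw": -1}, {"xyz": [-0.0007, 0, -0.0005], "rot": [0, 0, 0], "claw": -1}])

```text
t: 28.32
tool_pos: [0.5977, -0.1875, 0.0218]
tool_rot: [3.14, -0.662, 0.016]
force: [-2.2, -0.3, 0.1]
width: 0.0001
finger_force: 1.0
```

Emit:
drive_tool(moves=[{"xyz": [-0.0007, 0, -0.0005], "rot": [0, 0, 0], "claw": -1}, {"xyz": [-0.001, 0, -0.0008], "rot": [0, 0, 0], "claw": -1}, {"xyz": [-0.001, 0, -0.0008], "rot": [0, 0, 0], "claw": -1}, {"xyz": [-0.004, 0, -0.0031], "rot": [0, 0, 0], "claw": -1}, {"xyz": [-0.01, 0, -0.0078], "rot": [0, 0, 0], "claw": -1}, {"xyz": [-0.02, 0, -0.0156], "rot": [0, 0, 0], "claw": -1}, {"xyz": [-0.02, 0, -0.0156], "rot": [0, 0, 0], "claw": -1}, {"xyz": [-0.01, 0, -0.0078], "rot": [0, 0, 0], "claw": -1}])

```text
t: 29.32
tool_pos: [0.5283, -0.1884, 0.0216]
tool_rot: [3.141, -0.661, 0.014]
force: [0.9, 0.1, 0.0]
width: 0.0003
finger_force: 0.0
```

```bash
python3 - <<'E'
from h import *
st=read_state();print(st["tool_pos"],st["force"])
for n in("wrist","side"):
    st=read_state();f=grab_frame(n);c=cam(f,st);cv2.imwrite(f"pics/r_{n}.png",f["image"])
    for o in place_of("can_tall",n)[:6]:
        p=at_z(c,o["xy"],.008)
        if p[1]<-.1: print(n,o["xy"],round(o["confidence"],2),p)
g=lambda n:cv2.cvtColor(cv2.imread(n),cv2.COLOR_BGR2GRAY)
a,h,r_=g("pics/side0.png"),g("pics/h_side.png"),g("pics/r_side.png")
for r in (144,148,150,152,156): print(r,"init",a[r,256:276],"\n    home",h[r,256:276],"\n    now ",r_[r,256:276])
E
```

```text
[ 0.5283395  -0.18841933  0.02155829] [0.93629964 0.13549613 0.02297948]
wrist [280.8, 127.2] 0.77 [ 0.62504291 -0.1882932   0.008     ]
side [275.0, 156.9] 0.59 [ 0.6226218  -0.19251741  0.008     ]
144 init [186 175 174 124  86  86 103 181 176 173 173 175 149  95 155 138 142 152
 187 137] 
    home [191 180 181 126  86  85 106 103 103 107 117  41  33  38  40  38  39  38
  38  38] 
    now  [190 175 175 123  85  86 102 184 180 181 195  59  33  39  41  41  43  40
  40  39]
148 init [115 111 112  96  99 100  88  95  93  93  97  86 123 114 158 113 113 117
 116 116] 
    home [116 113 113  97  98  98  86  94  94  98 108  46  36  37  34  29  32  37
  38  38] 
    now  [116 112 112  97  98  99  88  95  94  99 109  45  37  38  35  32  33  39
  40  40]
150 init [128 155 160  95  97  89  81  96  94  95 100  76  37  38  85 158 161 110
 110 112] 
    home [ 80 101 101  97  96  88  78  95  98  79  32  35  37  35  25 179 183  34
  35  38] 
    now  [ 81 101 102  98  98  89  80  96  98  81  33  35  39  38  27 180 185  35
  37  39]
152 init [205 200 167  94  96  86  86 110 102  97  72 133  43  26 118 111 160 161
 111 108] 
    home [126 121 108  96  96  83  87  85  85  61  40  86  31  31  31  21 183 180
  34  36] 
    now  [125 123 110  98  98  84  87  88  86  65  40  87  32  32  32  23 184 183
  35  37]
156 init [ 98  94  99  91  95  87  95  93  94  97  97  89  87  85  90 136 156 146
 144 140] 
    home [ 95  93  96  88  95  86  94  92  92  95  95  88  86  85  94 105  98  88
 163 169] 
    now  [ 97  93  98  90  95  88  96  93  92  97  96  88  86  88  95 106 100  89
 165 171]
```

The guide is back at rest, the lever is still tipped and the can is home at (0.625, -0.188). I'll clear the arm and hand in.

Emit:
drive_tool(moves=[{"xyz": [0, 0, -0.03], "rot": [0, 0, 0], "claw": -1}, {"xyz": [0, 0, -0.04], "rot": [0, 0, 0], "claw": -1}, {"xyz": [0, 0, -0.02], "rot": [0, 0, 0], "claw": -1}, {"xyz": [0, 0, 0], "rot": [0, 0, 0], "claw": -1}, {"xyz": [0, 0, 0], "rot": [0, 0, 0], "claw": -1}])

```text
t: 30.15
tool_pos: [0.4865, -0.1894, 0.0785]
tool_rot: [3.139, -0.663, 0.016]
force: [-1.2, -0.6, -0.6]
width: 0.0007
finger_force: 0.0
```

```bash
python3 -c "
from rig import *
s=read_state();print(s['t'],s['tool_pos'],s['force']);print(sign_off())"
```

```text
30.15 [ 0.48652673 -0.18935069  0.07851517] [-1.23173205 -0.60157884 -0.62805075]
the job is handed in; nothing more can be done
None
```

The tallest can (the 40x) is home in the V with the lever tipped back and the guide at rest, by the last side-camera check; I never touched the other two cans, and the job was handed in at 30 s with no verdict returned.

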